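# Make the enamelling kiln ready: heat pointer to zero, then throw the locked power toggle

## Task

Make the enamelling kiln's control desk ready for firing: first turn the heat knob until its white pointer line reads zero, at the long red mark, and then switch the kiln on by pulling the red-tipped locking toggle outward along its own length, flipping it up past its lock towards the green spot and letting it spring home there. Leave the knob at zero, and leave the jars, dish, brush, glass and little brass bell on the bench where they are.

Things in the scene. Friction and masses are not known exactly. Their poses are not given: they have to be found in the camera images.
- desk: Fixed brown wooden base board of the control desk, 260 x 360 x 16 mm, origin at the centre of its underside, x away from the operator, z up. Two grey wedge-shaped modules stand side by side on it (either may be left or right), the panels sloping up and away from the operator at 30 degrees from level.
- lock_module: Fixed grey wedge 150 (x, depth) x 130 (y, width) mm, 30 mm high in front, 117 mm at the back, with a bare-metal sloping panel; origin at the centre of its underside, x away from the operator, z up. The toggle is at its panel's middle, 73.3 mm above the origin; a green spot (on) lies 60 mm up the panel, a black one (off) 60 mm down. Two steel lock cheeks 9 mm high flank the stem, 23 mm over both.
- heat_module: Fixed grey wedge of the same size and axes as lock_module, with a white sloping panel; it carries the heat knob in the middle of its panel, 73.3 mm above the origin. The marks are flat.
- knob (a joint): Angle of the heat knob, rad: 0 when its pointer stands at the long red zero mark, which lies straight up the panel; it grows as the knob turns clockwise seen from outside the panel. It starts between 1.7 and 2.7 and can turn from -0.6 to 3.1, with no click or stop at zero; light friction (about 0.05 N m) keeps it where it is left.
- knob_grip (a point): Point on the axis of the black heat knob at the height to grip, 28 mm out from the panel. The knob is a disc 56 mm across and 6 mm high carrying a straight grip bar 46 mm long, 13 mm wide, whose top is 36 mm out from the panel. Axes: x along the bar, towards the end with the white pointer line; z out of the panel.
- zero_mark (a point): Point on the middle of the red zero mark, on the panel surface 45 mm up the panel from the knob's axis.
- bat_swing (a joint): Swing of the toggle bat, rad: 0 is off (leaning down the panel, 15 degrees from the panel's normal, 45 from vertical), 0.52 is on (leaning up the panel, 15 degrees from the normal, 15 from vertical); both are end stops. Friction 0.05 N m. With the bat in, a cross pin on its stem is caught by the steel cheeks and it moves only within 0.1 rad of either end.
- bat (a joint): How far the bat is pulled outward along its own length, m: 0 is home, 0.010 the end stop. A spring pulls it home with 4 N when in and 8 N when fully out, and beyond that the stop is felt. It must be out by about 8 mm for the flip past the middle, so pull to the stop. Released within about 0.08 rad of the on end it springs home; nearer the middle it hangs up on the lock.
- bat_grip (a point): Middle of the red tip of the toggle bat: round, 15 mm in diameter, 24 mm long, on an 8 mm steel stem; 67 mm from the pivot along the bat and 35 mm off the panel when in. Axes: z outward along the bat (the way to pull), y along the swing axis (across the panel), x in the swing plane, the way it must be flipped. Pinched along y, it can pivot between the pads.
- bat_pivot (a point): Point on the toggle's swing axis, 30 mm behind the panel surface at the panel's middle. Axes turn with the bat: y along the swing axis, turning positively about y goes from off to on.
- dish: Small blue ceramic dish, 54 mm across, 22 mm high, on the desk's base board in front of the modules; origin under its centre. Leave it alone.
- jar_white: White enamel jar with paper label, 48 mm across, 50 mm high, beside the desk; origin under its centre. Leave it alone.
- jar_blue: White enamel jar with blue band, 52 mm across, 55 mm high, beside the desk on the other side; origin under its centre. Leave it alone.
- brush: Paint brush 160 mm long lying in front of the desk; origin under its middle. Leave it alone.
- candle_glass: Amber glass cup 70 mm across, 75 mm high; origin under its centre. Leave it alone.
- bell: Small brass bell 44 mm across, 46 mm high; origin under its centre. Leave it alone.

How it is judged:
By the outcome, as a careful person would: the job done as asked, in the order asked, and still so for the second after the job is handed in, with the robot touching nothing.
It also fails if it takes over 64 s, if anything falls off the work surface, if the arm or the gripper's body presses on something with over 40 N, if the wrist force passes 120 N, or if a joint passes its speed limit or range.

## Robot

A 6-joint arm with a two-finger parallel gripper is mounted at the origin on the work surface. World frame = base frame: x ahead of the robot, y to its left, z up, the work surface at z = 0. Lengths are in m, angles in degrees, forces in N, time in s.
With the tool pointing down it reaches from about 0.4 to 0.825 m from the base axis. Payload 7 kg.
Tool frame: the origin (TCP) lies midway between the tips of the shut fingers; the grasp point (between the pads) lies 19 mm behind it; z points along the fingers, y is the line along which they close (so a half turn about z gives the same grasp; the last joint's range is limited). The gripper opens to 88 mm and grips with 3 to 60 N. Pads are 19 mm wide; open, the fingers measure 130 mm over their backs; the gripper's body (78 mm by 193 mm) begins 47 mm behind the grasp point.
Start: joints at [-48.352, 20.546, 0.682, 0, -70.136, -16.507], TCP at [0.287, -0.611, 0.227] pointing down, gripper open.
Joint ranges: [-176.03, 176.03], [-82.01, 121.73], [-58.28, 71.71], [-173.87, 95.51], [-174.79, -0.11], [-173.66, 173.66]. Speed limits (degrees/s): [136.94, 136.94, 172.46, 180, 180, 180].

## Interface

Orientations are given as [roll, pitch, yaw] about the fixed x, y, z axes, in that order (R = Rz(yaw) Ry(pitch) Rx(roll)).
In Python, from plant import telemetry, viewer, workorder gives the robot as it stands. The module is installed in compiled form; this text tells all that it offers.
- The arm moves only by the tool carry_out, never from a script. Its argument "rows" is a list of rows, each a list of 6 numbers: the shift along the tool's x, y, z in m, then the turn, a rotation vector about the tool's x, y, z in rad. In form: [[tx, ty, tz, ax, ay, az], ...]. A call has 1 to 8 rows; each row is the pose to reach, as a shift and turn from the pose commanded when the call began, along the tool's axes at that moment; what a row does not reach only later rows make up. A row lasts 1/8 s, in which the tool goes at most 62.5 mm and 10.7 degrees, less where a joint would pass 70% of its speed; a pose out of reach is approached as far as the arm can. A call with a gripper value outside its range is refused whole. "grip" is the gripper's target within -1 to 1 (fully open at 1, half-way at 0, shut at -1), set as the call begins (left out, the last holds). The fingers move at their own pace and stop on an object; the grip force is fixed at half the most. Time passes only in rows, so rows that repeat a pose let the fingers close. It gives the time, the measured TCP pose, the force, the opening and the grip force at its end, in the units of the state.
- telemetry.get_obs(): the state, without advancing time (a new reading comes with each control period).
- viewer.snapshot(name): name is "scene" or "top"; returns the picture (384x512x3 uint8, red, green, blue); there is no depth.
- viewer.camera_info(name): a dict with "intrinsics" (3x3 intrinsics, pixels), "k1" (the pictures are not rectified: a ray, as slopes to the right and down, at radius r is drawn at 1 + k1 r^2 times it, then the intrinsics apply), "extrinsics" (4x4, takes a point from camera to world coordinates). Camera axes: x right, y down, z forward; pixel columns grow to the right and rows downward; lengths in m; the calibration is good to about 2 mm. A picture is of the moment at which its call begins. camera_info takes no time and is no camera call.
- workorder.close_job(): hands the job in; it is judged then, once.
The state is a dict: "clock": time; "joint_pos": joint angles; "qvel": joint speeds; "tau": joint torques, N m; "tool_pos": TCP position; "orientation": TCP orientation; "force": force on the tool from outside, world axes, zero at the start; "moment": the same for the moment, N m; "opening": finger opening in m; "gripper_force": force on a finger pad.
Only numpy, scipy, OpenCV 4.12 (cv2) and the standard library are available. Lean on these libraries where they do the work, as an engineer would, in place of code of your own. Each camera call takes 0.05 s, during which the arm holds its last target. There are 200 camera calls.

## Working session

There is one attempt and no reset: what is moved stays moved. The work goes in short steps, Python scripts to look and compute and a tool call to move; the robot and the scene stay as the last step left them, time stands still between calls to the robot, and variables do not carry over. Pictures are saved under pics/ and viewed, at most 10 in all, crops included, and the job is handed in when it is done.

Besides the shell and the picture viewer there is one more tool, called after "Emit:" as name(argument=value, ...), one argument or row to a line, values as JSON. carry_out: Moves the arm, as the interface text tells. Its arguments: {"type":"object","properties":{"rows":{"type":"array"},"grip":{"type":"number"}},"required":["rows"]}

```bash
mkdir -p pics; python3 - <<'E'
from plant import telemetry, viewer
import cv2
print(telemetry.get_obs())
for n in("scene","top"):
    print(n,viewer.camera_info(n)); cv2.imwrite(f"pics/{n}0.png",cv2.resize(viewer.snapshot(n)[:,:,::-1],(800,600),interpolation=cv2.INTER_CUBIC))
E
```

```text
{'clock': 0.0, 'joint_pos': array([-4.83523692e+01,  2.05899439e+01,  6.35364062e-01, -1.98230901e-02,
       -7.01371838e+01, -1.65079888e+01]), 'qvel': array([-0.08411091, -0.03317533, -0.0055934 , -0.10581374, -0.0047355 ,
       -0.09473117]), 'tau': array([-6.93799320e-04, -5.82724464e+01,  2.93061680e+01,  6.99759990e+00,
        6.99918033e-03, -1.43747975e-04]), 'tool_pos': array([ 0.28653847, -0.61062842,  0.22565255]), 'orientation': array([ 1.79906723e+02, -8.20989335e-03, -1.54867102e+02]), 'force': array([ 0.04087477,  0.55318608, -0.71051122]), 'moment': array([0.00022104, 0.05239108, 0.01274336]), 'gripper_force': 0.0, 'opening': 0.08789010398710272}
scene {'intrinsics': array([[406.66508238,   0.        , 250.81160449],
       [  0.        , 406.66508238, 188.84572274],
       [  0.        ,   0.        ,   1.        ]]), 'k1': -0.003990948847361612, 'extrinsics': array([[-0.32218866,  0.77881269, -0.53818702,  1.1610521 ],
       [ 0.9466538 ,  0.2612047 , -0.18872916,  0.21527253],
       [-0.00640768, -0.57028318, -0.82142318,  1.04797574],
       [ 0.        ,  0.        ,  0.        ,  1.        ]])}
top {'intrinsics': array([[494.96371112,   0.        , 254.87622858],
       [  0.        , 494.96371112, 190.13751863],
       [  0.        ,   0.        ,   1.        ]]), 'k1': -0.0008772880043787311, 'extrinsics': array([[-0.02895301, -0.99493884,  0.09622068,  0.37888831],
       [-0.99957823,  0.02860139, -0.00503172,  0.01562829],
       [ 0.00225421, -0.09632578, -0.99534731,  1.8829522 ],
       [ 0.        ,  0.        ,  0.        ,  1.        ]])}
```

View pics/scene0.png

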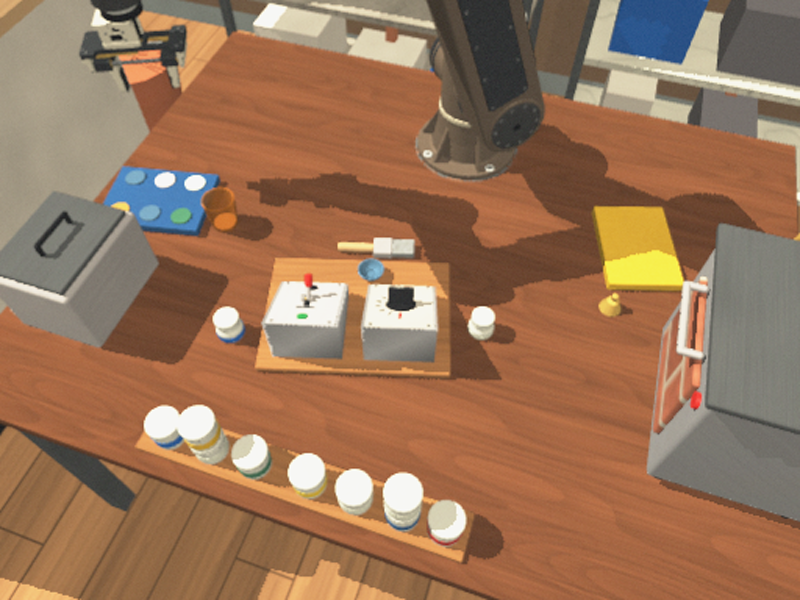

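View pics/top0.png

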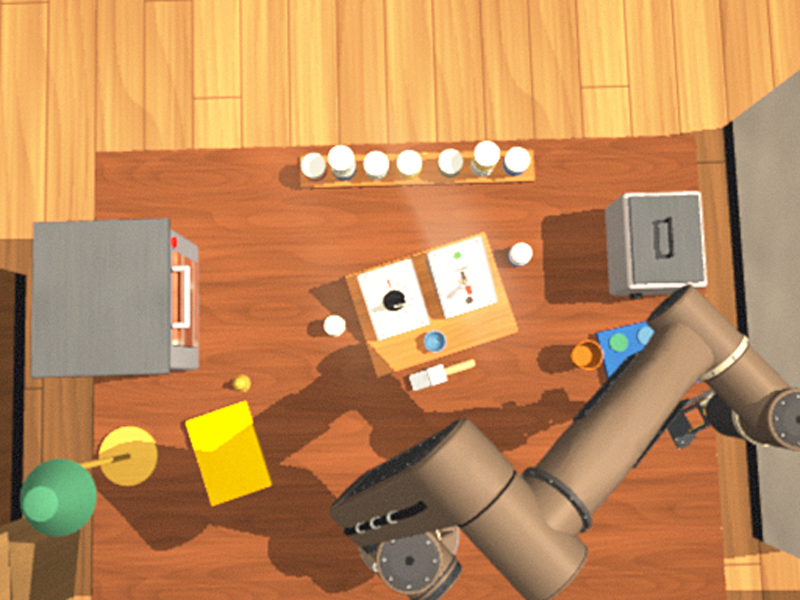

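The top picture shows the desk around (432,303), with the heat module on the left (knob at 394,300), the lock module on the right (red tip at 468,288), and the robot at the bottom. I'll crop both views for precise pixel positions.

```bash
python3 - <<'E'
from plant import viewer
import cv2, numpy as np
a=viewer.snapshot("scene")[155:245,160:295,::-1]; b=viewer.snapshot("top")[145:245,215:340,::-1]
cv2.imwrite("pics/c1.png",cv2.resize(a,(135*5,90*5),interpolation=cv2.INTER_CUBIC)); cv2.imwrite("pics/c2.png",cv2.resize(b,(125*6,100*6),interpolation=cv2.INTER_CUBIC))
E
```

```text
(no output)
```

View pics/c1.png

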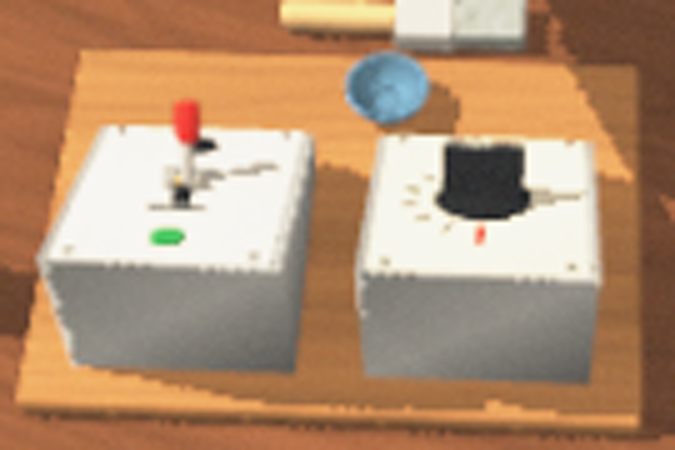

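View pics/c2.png

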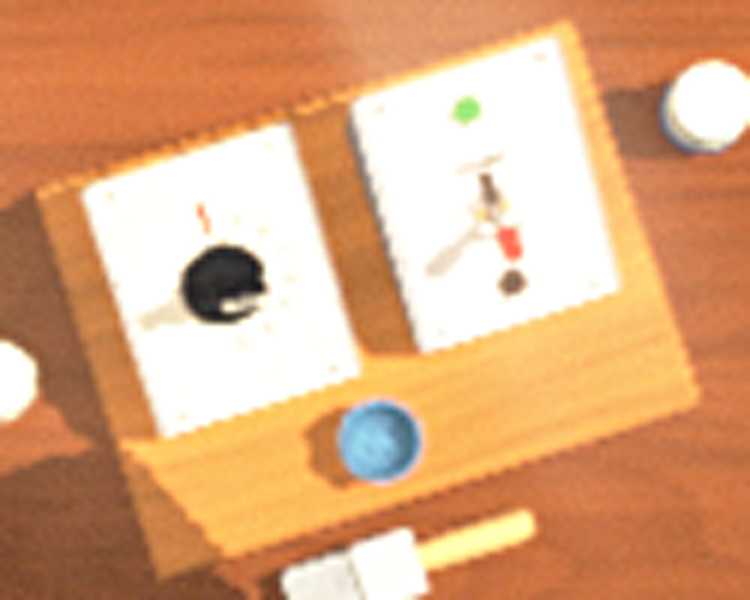

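The scene crop (×5) shows the red tip at (186,122), green spot at (167,237) and red zero mark at (480,235). The top crop (×6) shows the knob at (222,285), red mark at (203,218), red tip at (511,243) and green spot at (467,110). Next I fit the module poses from the panel corners and rectify the knob's top plane to get its angle.

```bash
cat > h.py <<'E'
import numpy as np, cv2
from plant import viewer
from scipy.spatial.transform import Rotation as R
def proj(n,P):
    c=viewer.camera_info(n); E=np.linalg.inv(c["extrinsics"]); p=np.atleast_2d(P)@E[:3,:3].T+E[:3,3]
    s=p[:,:2]/p[:,2:]; s=s*(1+c["k1"]*(s**2).sum(1,keepdims=True)); K=c["intrinsics"]
    return s*K[0,0]+K[:2,2]
def modpts(q,P): # module pts -> world
    return np.asarray(P)@R.from_euler('z',q[2]).as_matrix().T+[q[0],q[1],.016]
s,c=.5,np.sqrt(3)/2
# panel frame in module: u up panel, v=left(y), n out
def pan(u,v,n): return np.array([u*c-n*s, v+0*u, .0733+u*s+n*c]).T
E
cat > fit.py <<'E'
from h import *
from scipy.optimize import least_squares
sc=lambda P:(np.array(P)+.5)/5-.5+[160,155]
tp=lambda P:(np.array(P)+.5)/6-.5+[215,145]
C=np.array([[.075,.065,.1166],[.075,-.065,.1166],[-.075,.065,.030],[-.075,-.065,.030]])
M=pan(np.array([.060]),np.zeros(1),np.zeros(1)); Z=pan(np.array([.045]),np.zeros(1),np.zeros(1)); PV=pan(np.array([-.03*0]),np.zeros(1),np.zeros(1))
d={'lock':(sc([[300,270],[40,262],[314,131],[104,127],[167,237]]),tp([[352,102],[562,35],[420,352],[620,290],[467,110]]),M),
'heat':(sc([[600,280],[359,272],[594,143],[381,138],[480,235]]),tp([[82,188],[290,123],[160,437],[358,372],[203,218]]),Z)}
out={}
for k,(a,b,m) in d.items():
    P=np.vstack([C,m])
    for cams in ("both","top","scene"):
        def f(q):
            w=modpts(q,P); r=[]
            if cams!="top": r.append((proj("scene",w)-a)*2)
            if cams!="scene": r.append((proj("top",w)-b)*3.5)
            return np.concatenate(r).ravel()
        r=least_squares(f,[.6,0,.3]); print(k,cams,r.x[:2].round(4),np.degrees(r.x[2]).round(2),'rms mm',np.sqrt((r.fun**2).mean()).round(2))
        if cams=="both": out[k]=r.x
np.save("poses.npy",[out['lock'],out['heat']])
for n in("top","scene"):
    im=viewer.snapshot(n); g=np.linspace(-.045,.045,400)
    V,U=np.meshgrid(-g,-g)
    p=proj(n,modpts(out['heat'],pan(U.ravel(),V.ravel(),.036+0*U.ravel()))).astype(np.float32).reshape(400,400,2)
    cv2.imwrite(f"pics/r_{n}.png",cv2.remap(im[:,:,::-1],p[...,0].copy(),p[...,1].copy(),cv2.INTER_CUBIC))
cv2.imwrite("pics/r.png",np.hstack([cv2.imread("pics/r_top.png"),cv2.imread("pics/r_scene.png")]))
L=out['lock']
tip=lambda a:modpts(L,pan(-.03*0+np.array([.067*np.sin(a)]),np.zeros(1),np.array([-.03+.067*np.cos(a)])))
t=tip(np.radians(-15)); print("tip",t,proj("top",t),tp([511,243]),proj("scene",t),sc([186,122]))
print("knobgrip",modpts(out['heat'],pan(np.zeros(1),np.zeros(1),np.array([.028]))))
E
python3 fit.py
```

```text
lock both [ 0.5946 -0.1451] 16.31 rms mm 1.72
lock top [ 0.5943 -0.1453] 15.7 rms mm 0.57
lock scene [ 0.5953 -0.1446] 17.59 rms mm 1.99
heat both [0.5474 0.0175] 15.96 rms mm 0.89
heat top [0.547 0.018] 15.75 rms mm 0.56
heat scene [0.5486 0.0167] 16.45 rms mm 0.72
tip [[ 0.5634874  -0.15415522  0.11069539]] [[299.40478297 185.19331723]] [299.75       185.08333333] [[197.86959394 179.26063254]] [196.8 179. ]
knobgrip [[0.53398494 0.01365293 0.11354871]]
```

View pics/r.png

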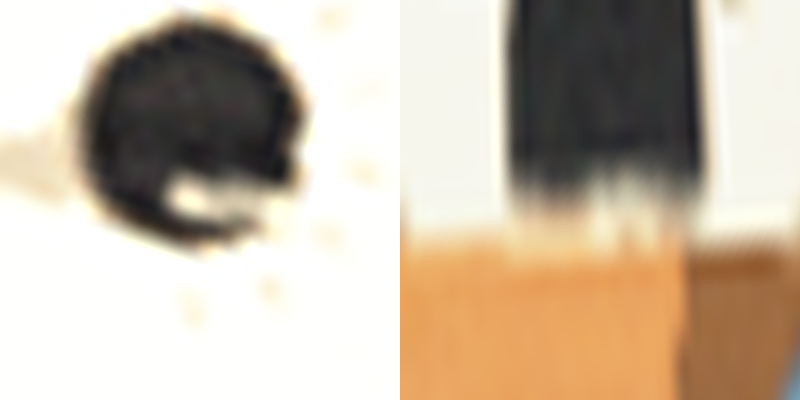

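The rectified top view (4.44 px/mm) shows the white line running roughly right and slightly down, from about (170,190) to (280,205). That is ambiguous at this resolution, so I'll fit a rendered knob model in both views.

```bash
cat > ang.py <<'E'
from h import *
import sys
from scipy.optimize import minimize
H=np.load("poses.npy")[1]; S=8
def bar(th,r0,r1,w,n):
    d=np.array([np.cos(th),-np.sin(th)]); e=np.array([d[1],-d[0]])
    q=np.array([d*r0+e*w,d*r1+e*w,d*r1-e*w,d*r0-e*w]); return pan(q[:,0],q[:,1],np.full(4,n))
def render(n,th,off,line,x0,y0,w,h):
    im=np.full((h*S,w*S),1,np.float32)
    def fill(P,v):
        p=(proj(n,modpts(H,P))+off-[x0,y0]+.5)*S
        cv2.fillConvexPoly(im,cv2.convexHull(p.round().astype(np.int32)),v)
    a=np.linspace(0,2*np.pi,60); D=lambda z:pan(.028*np.cos(a),.028*np.sin(a),np.full(60,z))
    fill(np.vstack([D(0),D(.006)]),0)
    fill(np.vstack([bar(th,-.023,.023,.0065,.006),bar(th,-.023,.023,.0065,.036)]),0)
    if line: fill(bar(th,line[0],.023,line[1],.036),1)
    return cv2.resize(im,(w,h),interpolation=cv2.INTER_AREA)
def score(n,th,obs,x0,y0,w,h,line):
    best=9
    f=lambda o:((render(n,th,o,line,x0,y0,w,h)-obs)**2).sum()
    r=minimize(f,[0,0],method="Nelder-Mead",options=dict(initial_simplex=[[0,0],[.6,0],[0,.6]],maxiter=40)); return r.fun,r.x
if __name__=="__main__":
    for n in("top","scene"):
        c0=proj(n,modpts(H,pan(np.zeros(1),np.zeros(1),np.array([.015]))))[0].round().astype(int)
        w=h=24; x0,y0=c0-12
        g=viewer.snapshot(n)[y0:y0+h,x0:x0+w].max(2).astype(float)
        np.set_printoptions(linewidth=200)
        if n=="top": print(g[3:21,3:21].astype(int))
        obs=np.clip((g-50)/(190-50),0,1)
        for line in ((0,.0015),(0,.0025),(-.01,.002)):
            print(n,line,[(t,)+(lambda q:(round(q[0],1),q[1].round(1).tolist()))(score(n,np.radians(t),obs,x0,y0,w,h,line)) for t in map(int,sys.argv[1:])])
E
python3 ang.py 85 95 105 115 125 135 145 155
```

```text
[[255 255 255 255 255 255 255 255 255 255 255 255 255 255 255 255 255 255]
 [255 255 255 255 255 255 255 252 232 255 255 255 255 255 255 255 255 255]
 [255 255 255 255 255 182 110  80  62  88  99 154 255 255 255 255 255 255]
 [255 255 255 255 165  63  42  49  49  41  45  45  89 207 255 255 255 255]
 [255 255 255 128  51  43  58  55  57  56  57  53  42  72 213 255 255 255]
 [255 255 127  48  48  54  57  58  55  52  53  58  48  40 113 255 255 255]
 [255 195  59  53  60  64  61  56  54  60  61  54  52  35 105 255 255 255]
 [255 154  58  54  54  56  64  59  51  51  45  46  42  41 127 255 255 255]
 [255 125  45  42  53  52  50  50  45  40  43  38  38  27  52 215 255 255]
 [236 118  44  42  46  51  45  39  41  39  40  54  58  58  82 202 255 255]
 [247 158  50  36  45  54  51  53  63  76  85 135 158 186 237 255 255 255]
 [249 192  87  36  54  58  57  76 182 216 191 206 213 230 255 255 255 254]
 [245 229 142  61  45  53  49  82 224 255 220 183 139 165 245 255 255 255]
 [241 246 226 146  63  45  40  38  70  78  69  85 161 255 255 255 255 255]
 [244 248 255 255 190 133  95  91  90 101 159 253 
[... 1235 characters left out ...]

    fx = function(np.copy(x), *(wrapper_args + args))
  File "ang.py", line 20, in <lambda>
    f=lambda o:((render(n,th,o,line,x0,y0,w,h)-obs)**2).sum()
                 ~~~~~~^^^^^^^^^^^^^^^^^^^^^^^
  File "ang.py", line 15, in render
    fill(np.vstack([bar(th,-.023,.023,.0065,.006),bar(th,-.023,.023,.0065,.036)]),0)
    ~~~~^^^^^^^^^^^^^^^^^^^^^^^^^^^^^^^^^^^^^^^^^^^^^^^^^^^^^^^^^^^^^^^^^^^^^^^^^^^^
  File "ang.py", line 11, in fill
    p=(proj(n,modpts(H,P))+off-[x0,y0]+.5)*S
       ~~~~^^^^^^^^^^^^^^^
  File "h.py", line 5, in proj
    c=viewer.camera_info(n); E=np.linalg.inv(c["extrinsics"]); p=np.atleast_2d(P)@E[:3,:3].T+E[:3,3]
ValueError: time passes only in moves, steps and waits
```

```bash
sed -i 's/^def proj/import functools\nfunctools_info=functools.lru_cache(None)(viewer.camera_info)\ndef proj/; s/c=viewer.camera_info(n); E/c=functools_info(n); E/' h.py
sed -i 's/if n=="top": print.*/pass/; s/for line in (.*/for line in ((-.002,.0015),(-.002,.003),(.002,.0025)):/' ang.py
python3 ang.py 70 80 90 100 110 120 130 140 155 | sed 's/np.float64//g'
```

```text
top (-0.002, 0.0015) [(70, (45.2), [0.2, 0.6]), (80, (40.9), [0.0, 0.6]), (90, (40.9), [-0.0, 0.5]), (100, (42.2), [0.2, 0.5]), (110, (43.2), [0.0, -0.3]), (120, (46.0), [-0.0, -0.1]), (130, (47.8), [-0.2, -0.3]), (140, (49.2), [0.0, -0.0]), (155, (50.8), [0.1, 0.6])]
top (-0.002, 0.003) [(70, (42.1), [0.3, 0.6]), (80, (37.4), [-0.0, 0.5]), (90, (36.4), [-0.6, 0.4]), (100, (37.3), [-0.0, 0.0]), (110, (39.2), [-0.5, -0.5]), (120, (41.3), [-0.1, -0.2]), (130, (44.1), [0.1, 0.0]), (140, (45.4), [0.1, -0.3]), (155, (46.7), [0.0, -0.3])]
top (0.002, 0.0025) [(70, (44.1), [0.3, 0.7]), (80, (39.8), [0.0, 0.6]), (90, (39.5), [-0.1, 0.5]), (100, (40.4), [-0.6, -0.1]), (110, (42.2), [0.1, -0.1]), (120, (45.1), [0.2, -0.3]), (130, (47.0), [-0.0, -0.6]), (140, (47.9), [-0.5, -0.7]), (155, (50.1), [0.3, -0.1])]
scene (-0.002, 0.0015) [(70, (38.5), [-0.5, -0.5]), (80, (35.3), [-0.5, -0.4]), (90, (32.9), [-0.5, -0.4]), (100, (35.4), [-0.6, -0.5]), (110, (35.3), [-0.5, -0.5]), (120, (32.7), [-0.5, -0.3]), (130, (31.7), [-0.6, -0.5]), (140, (38.4), [-0.9, -0.5]), (155, (52.1), [-0.6, -0.8])]
scene (-0.002, 0.003) [(70, (36.3), [-0.5, -0.6]), (80, (33.3), [-0.4, -0.4]), (90, (29.7), [-0.5, -0.6]), (100, (32.0), [-0.5, -0.5]), (110, (31.6), [-0.5, -0.5]), (120, (29.0), [-0.6, -0.4]), (130, (27.9), [-0.7, -0.6]), (140, (36.1), [-0.3, -0.7]), (155, (47.7), [-0.6, -0.8])]
scene (0.002, 0.0025) [(70, (38.0), [-0.5, -0.6]), (80, (36.9), [-0.5, -0.1]), (90, (32.2), [-0.4, -0.5]), (100, (34.6), [-0.5, -0.5]), (110, (34.0), [-0.4, -0.5]), (120, (31.7), [-0.5, -0.3]), (130, (30.1), [-0.7, -0.6]), (140, (38.6), [-0.2, -0.6]), (155, (50.9), [-0.6, -0.7])]
```

```bash
cat > cmp.py <<'E'
from ang import *
rows=[]
for n in("top","scene"):
    c0=proj(n,modpts(H,pan(np.zeros(1),np.zeros(1),np.array([.015]))))[0].round().astype(int); x0,y0=c0-12
    g=viewer.snapshot(n)[y0:y0+24,x0:x0+24,::-1]
    g=(255*(g/255.)**.7).astype(np.uint8)
    t=[g]+[cv2.cvtColor((render(n,np.radians(a),np.zeros(2),(0,.0015),x0,y0,24,24)*255).astype(np.uint8),cv2.COLOR_GRAY2BGR) for a in (105,130)]
    rows.append(np.hstack([cv2.resize(i,(264,264),interpolation=cv2.INTER_NEAREST) for i in t]))
cv2.imwrite("pics/cmp.png",np.vstack(rows))
E
python3 cmp.py
```

```text
(no output)
```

View pics/cmp.png

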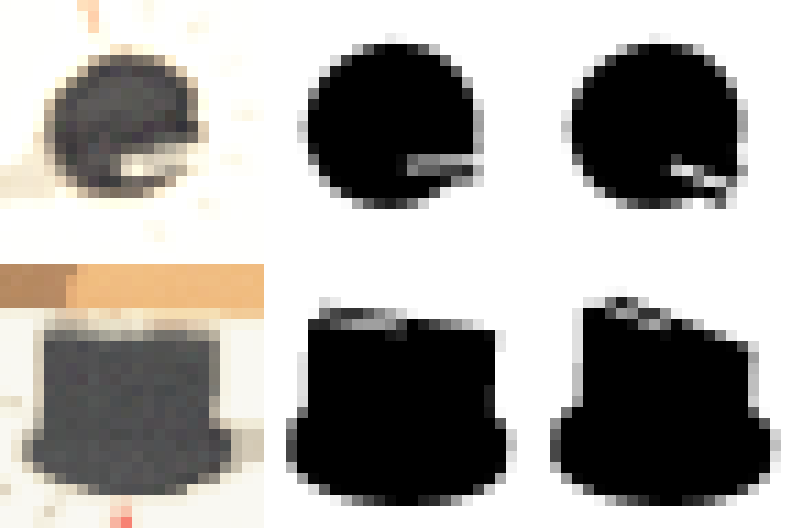

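The comparison is clear. The white pointer stripe (about (125–190,160) in the top view) and the flat bar top in the scene view match 100–105°, so the knob is at about 1.78 rad. Next I work out the moves.

```bash
cat > mv.py <<'E'
from h import *
from plant import telemetry
L,H=np.load("poses.npy")
def target(q,u,v,n,th):  # grasp point at panel (u,v,n); tool x along direction th deg cw from up-panel, z into panel
    B=R.from_euler('z',q[2]).as_matrix()@np.array([[c,0,-s],[0,1,0],[s,0,c]]) # cols u,v,n
    t=np.radians(th); x=np.array([np.cos(t),-np.sin(t),0]); z=np.array([0,0,-1.]); y=np.cross(z,x)
    M=B@np.column_stack([x,y,z]); g=modpts(q,pan(np.array([u]),np.array([v]),np.array([n])))[0]
    return g+.019*M[:,2],M
def delta(p,M,o=None):
    o=o or telemetry.get_obs(); T=R.from_euler('xyz',o['orientation'],degrees=True)
    return np.r_[T.inv().apply(p-o['tool_pos']),(T.inv()*R.from_matrix(M)).as_rotvec()].round(4)
E
python3 - <<'E'
from mv import *
p,M=target(H,0,0,.17,101)
print(p,R.from_matrix(M).as_euler('xyz',degrees=True)); print(delta(p,M)); print(delta(p*[.5,.5,0]+np.array([.2,-.3,.32]),M))
E
```

```text
[ 0.47485647 -0.00326079  0.22006984] [-150.45791952    5.47460157  -83.59228778]
[-0.4285  0.4703  0.0065  0.3874 -0.3999 -1.1893]
[-0.2679  0.2161 -0.0934  0.3874 -0.3999 -1.1893]
```

Emit:
carry_out(
  rows=[
    [0, 0, -0.06, 0, 0, 0],
    [-0.27, 0.22, -0.09, 0.387, -0.4, -1.19],
    [-0.27, 0.22, -0.09, 0.387, -0.4, -1.19],
    [-0.27, 0.22, -0.09, 0.387, -0.4, -1.19],
    [-0.27, 0.22, -0.09, 0.387, -0.4, -1.19],
    [-0.27, 0.22, -0.09, 0.387, -0.4, -1.19],
    [-0.27, 0.22, -0.09, 0.387, -0.4, -1.19],
    [-0.27, 0.22, -0.09, 0.387, -0.4, -1.19],
  ],
  grip=1,
)

```text
clock: 1.55
tool_pos: [0.4383, -0.2941, 0.3179]
orientation: [-150.7, 5.5, -83.9]
force: [-0.0, -0.8, -1.5]
opening: 0.0877
gripper_force: 0.0
```

```bash
cat > st.py <<'E'
from mv import *
import sys
o=telemetry.get_obs(); np.set_printoptions(suppress=True,precision=4)
print(o['clock'],o['tool_pos'],o['orientation'].round(2),'F',o['force'].round(1),'q',o['joint_pos'].round(1),'open',o['opening'],o['gripper_force'])
for a in sys.argv[1:]:
    k,u,v,n,th=a.split(','); print(a,delta(*target(H if k=='H' else L,float(u),float(v),float(n),float(th)),o=o).tolist())
E
python3 st.py H,0,0,.17,101 H,0,0,.09,101
```

```text
1.55 [ 0.4383 -0.2941  0.3179] [-150.66    5.55  -83.95] F [-0.  -0.8 -1.5] q [-29.2  -4.9 -14.3 -23.8 -60.7  42. ] open 0.08773110673309399 0.0
H,0,0,.17,101 [-0.2746, 0.0028, 0.1417, 0.0029, -0.0019, -0.006]
H,0,0,.09,101 [-0.2748, 0.0026, 0.2217, 0.0029, -0.0019, -0.006]
```

Emit:
carry_out(
  rows=[
    [-0.06, 0.001, 0.02, 0, 0, 0],
    [-0.12, 0.001, 0.05, 0, 0, 0],
    [-0.18, 0.002, 0.08, 0, 0, 0],
    [-0.24, 0.003, 0.11, 0, 0, -0.006],
    [-0.275, 0.003, 0.14, 0.003, -0.002, -0.006],
    [-0.275, 0.003, 0.14, 0.003, -0.002, -0.006],
    [-0.275, 0.003, 0.14, 0.003, -0.002, -0.006],
  ],
)

```text
clock: 2.42
tool_pos: [0.4746, -0.0049, 0.2197]
orientation: [-150.8, 5.6, -84.0]
force: [-0.3, 0.4, 0.1]
opening: 0.0873
gripper_force: 0.0
```

```bash
python3 st.py H,0,0,.09,101 H,0,0,.028,101
```

```text
2.425 [ 0.4746 -0.0049  0.2197] [-150.8     5.6   -83.97] F [-0.3  0.4  0.1] q [ 27.7 -16.6 -51.1  12.9 -26.9 -33.2] open 0.08729499719639984 0.0
H,0,0,.09,101 [-0.0017, -0.0009, 0.08, 0.0053, -0.0012, -0.0068]
H,0,0,.028,101 [-0.0018, -0.0012, 0.142, 0.0053, -0.0012, -0.0068]
```

Emit:
carry_out(
  rows=[
    [-0.001, -0.001, 0.04, 0.005, 0, -0.007],
    [-0.002, -0.001, 0.08, 0.005, 0, -0.007],
    [-0.002, -0.001, 0.11, 0.005, 0, -0.007],
    [-0.002, -0.001, 0.13, 0.005, 0, -0.007],
    [-0.002, -0.001, 0.142, 0.005, 0, -0.007],
    [-0.002, -0.001, 0.142, 0.005, 0, -0.007],
  ],
)

```text
clock: 3.18
tool_pos: [0.5465, 0.008, 0.1074]
orientation: [-151.7, 6.7, -83.3]
force: [0.6, -0.1, 0.2]
opening: 0.0874
gripper_force: 0.0
```

```bash
python3 st.py H,0,0,.028,101
```

```text
3.175 [0.5465 0.008  0.1074] [-151.65    6.69  -83.28] F [ 0.6 -0.1  0.2] q [ 20.2   3.1 -56.3  22.5  -1.7 -37.5] open 0.08736973609315257 0.0
H,0,0,.028,101 [-0.0074, 0.0074, 0.0088, 0.0214, 0.0212, -0.0055]
```

J5 and J3 are close to their limits with the full 30° tilt, so I'll use a slightly steeper tool (22° from vertical) and still grasp on the knob's axis.

```bash
python3 - <<'E'
t=open('mv.py').read()
t=t.replace("def target(q,u,v,n,th):","D=8\ndef target(q,u,v,n,th):").replace("[s,0,c]])","[s,0,c]])@R.from_euler('y',D,degrees=True).as_matrix()")
open('mv.py','w').write(t)
E
python3 st.py H,0,0,.09,101 H,0,0,.028,101; python3 -c "
from mv import *
print(target(H,0,0,.028,101),target(H,0,0,.028,0)[1][:,2])"
```

```text
3.175 [0.5465 0.008  0.1074] [-151.65    6.69  -83.28] F [ 0.6 -0.1  0.2] q [ 20.2   3.1 -56.3  22.5  -1.7 -37.5] open 0.08736973609315257 0.0
H,0,0,.09,101 [-0.0082, 0.0114, -0.0533, -0.1156, 0.0481, -0.0037]
H,0,0,.028,101 [-0.0069, 0.01, 0.0086, -0.1156, 0.0481, -0.0037]
(array([0.540828  , 0.01561039, 0.09593222]), array([[ 0.09987404, -0.92752847,  0.36016122],
       [-0.99242936, -0.06685789,  0.10302425],
       [-0.07147831, -0.36772402, -0.92718385]])) [ 0.36016122  0.10302425 -0.92718385]
```

Emit:
carry_out(
  rows=[
    [-0.004, 0.005, -0.03, -0.05, 0.02, -0.002],
    [-0.008, 0.011, -0.053, -0.116, 0.048, -0.004],
    [-0.008, 0.011, -0.053, -0.116, 0.048, -0.004],
    [-0.008, 0.011, -0.053, -0.116, 0.048, -0.004],
  ],
)

```text
clock: 3.68
tool_pos: [0.5107, 0.0073, 0.15]
orientation: [-158.3, 4.1, -84.2]
force: [-0.6, 0.1, 0.1]
opening: 0.0876
gripper_force: 0.0
```

```bash
python3 st.py H,0,0,.09,101 H,0,0,.028,101
```

```text
3.675 [0.5107 0.0073 0.15  ] [-158.28    4.13  -84.15] F [-0.6  0.1  0.1] q [ 25.5  -3.  -46.5   8.4 -24.8 -27.3] open 0.08757950834375809 0.0
H,0,0,.09,101 [0.0002, -0.0002, 0.0005, -0.0015, 0.0011, 0.0015]
H,0,0,.028,101 [-0.0013, -0.0086, 0.0619, -0.0015, 0.0011, 0.0015]
```

Emit:
carry_out(
  rows=[
    [0, -0.004, 0.03, 0, 0, 0],
    [-0.001, -0.008, 0.055, 0, 0, 0],
    [-0.001, -0.0085, 0.062, 0, 0, 0],
    [-0.001, -0.0085, 0.062, 0, 0, 0],
  ],
)

```text
clock: 4.18
tool_pos: [0.5398, 0.0148, 0.0944]
orientation: [-158.5, 4.1, -84.2]
force: [0.0, -0.2, 0.8]
opening: 0.0877
gripper_force: 0.0
```

```bash
python3 st.py H,0,0,.028,101
```

```text
4.175 [0.5398 0.0148 0.0944] [-158.49    4.06  -84.17] F [ 0.  -0.2  0.8] q [ 24.2   5.3 -49.   12.3 -14.4 -30.4] open 0.08773356372613898 0.0
H,0,0,.028,101 [-0.0008, -0.0016, -0.001, 0.0023, -0.0001, 0.0015]
```

Reached, with J5 at -14°, which is comfortable. Closing the gripper.

Emit:
carry_out(
  rows=[
    [-0.001, -0.001, -0.001, 0, 0, 0],
    [-0.001, -0.001, -0.001, 0, 0, 0],
    [-0.001, -0.001, -0.001, 0, 0, 0],
    [-0.001, -0.001, -0.001, 0, 0, 0],
    [-0.001, -0.001, -0.001, 0, 0, 0],
    [-0.001, -0.001, -0.001, 0, 0, 0],
    [-0.001, -0.001, -0.001, 0, 0, 0],
    [-0.001, -0.001, -0.001, 0, 0, 0],
  ],
  grip=-1,
)

```text
clock: 5.18
tool_pos: [0.5414, 0.0166, 0.0966]
orientation: [-158.4, 4.1, -84.1]
force: [5.9, -5.7, -3.5]
opening: 0.0154
gripper_force: 28.8
```

```bash
python3 st.py H,0,0,.028,101; python3 -c "
from mv import *
o=telemetry.get_obs();T=R.from_euler('xyz',o['orientation'],degrees=True);print('toolF',T.inv().apply(o['force']),'toolM',T.inv().apply(o['moment']))"
```

```text
5.175 [0.5414 0.0166 0.0966] [-158.37    4.11  -84.13] F [ 5.9 -5.7 -3.5] q [ 24.3   5.2 -48.8  12.2 -14.6 -30.5] open 0.015355538639678826 28.765398007817566
H,0,0,.028,101 [0.001, 0.0008, 0.0003, 0.0002, 0.001, 0.0019]
toolF [ 6.50567491 -3.78841679  4.72419447] toolM [ 0.70663261  2.63120756 -0.02299932]
```

Emit:
carry_out(
  rows=[
    [0, 0, 0, 0, 0, -0.15],
    [0, 0, 0, 0, 0, -0.3],
    [0, 0, 0, 0, 0, -0.45],
    [0, 0, 0, 0, 0, -0.6],
    [0, 0, 0, 0, 0, -0.75],
    [0, 0, 0, 0, 0, -0.9],
    [0, 0, 0, 0, 0, -0.9],
  ],
)

```text
clock: 6.05
tool_pos: [0.5397, 0.0158, 0.0956]
orientation: [-163.1, -14.0, -35.5]
force: [-3.5, -3.7, -0.3]
opening: 0.0146
gripper_force: 29.7
```

```bash
python3 st.py H,0,0,.028,0; python3 -c "
from mv import *
o=telemetry.get_obs();T=R.from_euler('xyz',o['orientation'],degrees=True);print('toolF',T.inv().apply(o['force']),'toolM',T.inv().apply(o['moment']))"
```

```text
6.05 [0.5397 0.0158 0.0956] [-163.06  -13.98  -35.54] F [-3.5 -3.7 -0.3] q [ 24.3   5.2 -48.8  12.2 -14.7  21.1] open 0.014584192682123992 29.715525931678712
H,0,0,.028,0 [0.001, -0.0005, 0.0, 0.0008, 0.003, -0.8625]
toolF [-0.79386531  4.86796792 -1.34668541] toolM [-1.8885701  -0.71740117 -0.01299787]
```

Emit:
carry_out(
  rows=[
    [0, 0, 0, 0, 0, -0.15],
    [0, 0, 0, 0, 0, -0.3],
    [0, 0, 0, 0, 0, -0.45],
    [0, 0, 0, 0, 0, -0.6],
    [0, 0, 0, 0, 0, -0.75],
    [0, 0, 0, 0, 0, -0.862],
    [0, 0, 0, 0, 0, -0.862],
    [0, 0, 0, 0, 0, -0.862],
  ],
)

```text
clock: 7.05
tool_pos: [0.5392, 0.0137, 0.0952]
orientation: [-180.0, -21.7, 15.6]
force: [5.7, -19.0, -1.0]
opening: 0.0125
gripper_force: 30.0
```

```bash
python3 st.py H,0,0,.028,0
```

```text
7.05 [0.5392 0.0137 0.0952] [-179.97  -21.68   15.63] F [  5.7 -19.   -1. ] q [ 24.1   5.2 -48.9  12.2 -14.8  70.3] open 0.012496360460012096 29.996323585510254
H,0,0,.028,0 [0.0022, -0.0013, 0.0001, 0.0016, 0.0055, -0.0054]
```

Aligned (opening 12.5 mm means the pads are flat on the bar). I'll relieve the side force, then check the pointer before releasing.

Emit:
carry_out(
  rows=[
    [0, 0.001, 0, 0, 0, 0],
    [0, 0.002, 0, 0, 0, 0],
    [0, 0.002, 0, 0, 0, 0],
  ],
)

```text
clock: 7.42
tool_pos: [0.5393, 0.0135, 0.0951]
orientation: [-179.9, -21.7, 15.7]
force: [-6.8, -2.0, 3.4]
opening: 0.0128
gripper_force: 30.0
```

```bash
python3 st.py H,0,0,.028,0
```

```text
7.425 [0.5393 0.0135 0.0951] [-179.9   -21.72   15.72] F [-6.8 -2.   3.4] q [ 24.    5.2 -48.6  11.6 -14.9  71. ] open 0.012796483333691551 29.992344081401825
H,0,0,.028,0 [0.0022, -0.0017, 0.0, -0.0002, 0.0048, -0.004]
```

Emit:
carry_out(
  rows=[
    [0, 0, 0, 0, 0, 0],
    [0, 0, 0, 0, 0, 0],
    [0, 0, 0, 0, 0, 0],
    [0, 0, 0, 0, 0, 0],
    [0, 0, -0.03, 0, 0, 0],
    [0, 0, -0.08, 0, 0, 0],
    [0, 0, -0.13, 0, 0, 0],
    [0, 0, -0.13, 0, 0, 0],
  ],
  grip=1,
)

```text
clock: 8.43
tool_pos: [0.4962, 0.0019, 0.2219]
orientation: [-179.9, -22.5, 16.0]
force: [-0.4, -0.2, 0.3]
opening: 0.0853
gripper_force: 0.0
```

```bash
python3 st.py L,-.0173,0,.20,0
```

```text
8.425 [0.4962 0.0019 0.2219] [-179.9   -22.47   16.03] F [-0.4 -0.2  0.3] q [ 25.9  -9.9 -40.7   6.  -37.2  76.1] open 0.08525030506313017 0.0
L,-.0173,0,.20,0 [-0.0443, 0.1688, -0.0341, 0.0001, -0.0082, -0.0046]
```

Emit:
carry_out(
  rows=[
    [-0.01, 0.05, -0.01, 0, 0, 0],
    [-0.03, 0.1, -0.02, 0, 0, 0],
    [-0.044, 0.15, -0.034, 0, -0.008, -0.005],
    [-0.044, 0.169, -0.034, 0, -0.008, -0.005],
    [-0.044, 0.169, -0.034, 0, -0.008, -0.005],
  ],
)

```text
clock: 9.05
tool_pos: [0.4902, -0.1775, 0.2311]
orientation: [180.0, -21.5, 16.1]
force: [-0.3, -0.6, -0.8]
opening: 0.0879
gripper_force: 0.0
```

```bash
python3 st.py L,-.0173,0,.09,0 L,-.0173,0,.0347,0; sed -i 's/(105,130)/(0,10)/; s/cmp.png/cmp2.png/' cmp.py; python3 cmp.py
```

```text
9.05 [ 0.4902 -0.1775  0.2311] [179.97 -21.46  16.12] F [-0.3 -0.6 -0.8] q [ -4.2  -3.7 -27.3 -10.  -46.6 116. ] open 0.08793297338644697 0.0
L,-.0173,0,.09,0 [0.0195, -0.0021, 0.1045, 0.0018, 0.0095, -0.0031]
L,-.0173,0,.0347,0 [0.0277, -0.0022, 0.1592, 0.0018, 0.0095, -0.0031]
```

View pics/cmp2.png

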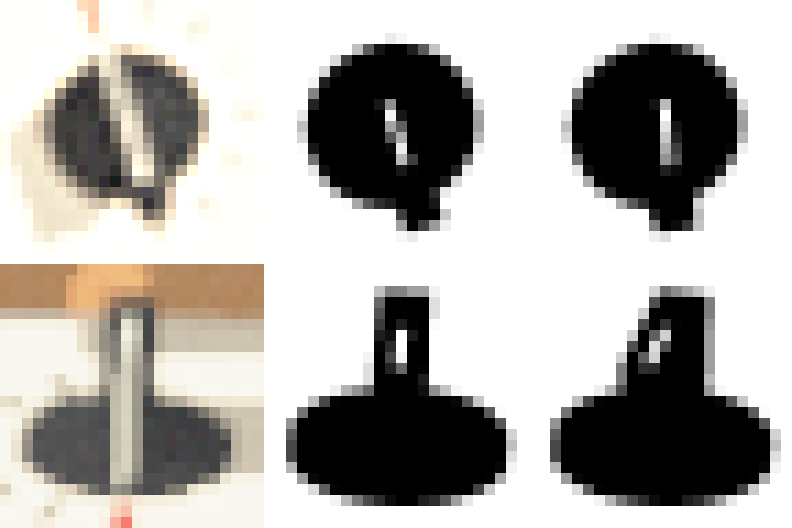

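The crop shows the white line running straight at the red mark in both views (top: line at (110,70), mark at (90,10); scene: line at x≈126, mark at x≈121). I'll check it numerically before touching the toggle.

```bash
cat > chk.py <<'E'
from ang import *
for n in("scene","top"):
    im=viewer.snapshot(n).astype(float)
    z=proj(n,modpts(H,pan(np.array([.045]),np.zeros(1),np.zeros(1))))[0]
    x,y=z.round().astype(int); w=im[y-5:y+6,x-6:x+7]; red=np.clip(w[...,0]-w[...,1:].mean(2)-40,0,None)
    yy,xx=np.mgrid[y-5:y+6,x-6:x+7]; m=np.array([(xx*red).sum(),(yy*red).sum()])/red.sum()
    # line points: rows on disc/bar
    f=lambda r,t,h:proj(n,modpts(H,pan(np.array([r*np.cos(t)]),np.array([-r*np.sin(t)]),np.array([h]))))[0]
    h=.006 if n=="scene" else .036
    rr=(.010,.025) if n=="scene" else (-.005,.022)
    # with half-pixel: bar front face lies at u=.023
    ys=range(*sorted(int(round(f(r,0,h)[1]+(m-z)[1])) for r in rr))
    cen=[]
    for yi in ys:
        pred=np.interp(yi,*(lambda P:(P[np.argsort(P[:,1]),1],P[np.argsort(P[:,1]),0]))(np.array([f(r,0,h)+m-z for r in np.linspace(-.03,.03,30)])))
        c0=int(round(pred)); xs=np.arange(c0-3,c0+4); g=im[yi,c0-3:c0+4].max(1); g=np.clip(g-90,0,None); cen.append((yi,round((xs*g).sum()/g.sum()-pred,2)))
    print(n,'mark',m.round(2),'pred',z.round(2),'line minus zero-prediction px',cen)
E
python3 chk.py
```

```text
scene mark [255.58 201.45] pred [256.12 202.1 ] line minus zero-prediction px [(194, np.float64(-0.25)), (195, np.float64(-0.18))]
top mark [248.54 180.91] pred [248.62 180.69] line minus zero-prediction px [(190, np.float64(0.17)), (191, np.float64(0.19)), (192, np.float64(0.21)), (193, np.float64(0.07)), (194, np.float64(0.14)), (195, np.float64(0.18)), (196, np.float64(0.01))]
```

The knob is within about 1° of zero. Now descending onto the toggle tip.

Emit:
carry_out(
  rows=[
    [0.01, -0.001, 0.05, 0.002, 0.009, -0.003],
    [0.02, -0.001, 0.1, 0.002, 0.009, -0.003],
    [0.025, -0.001, 0.14, 0.002, 0.009, -0.003],
    [0.0275, -0.001, 0.159, 0.002, 0.009, -0.003],
    [0.0275, -0.001, 0.159, 0.002, 0.009, -0.003],
    [0.0275, -0.001, 0.159, 0.002, 0.009, -0.003],
  ],
)

```text
clock: 10.0
tool_pos: [0.5709, -0.1515, 0.0958]
orientation: [179.9, -22.1, 16.6]
force: [0.4, -0.8, 0.1]
opening: 0.0875
gripper_force: 0.0
```

```bash
python3 st.py L,-.0173,-.0015,.0347,0; python3 - <<'E'
from plant import viewer
import cv2
a=viewer.snapshot("scene")[155:245,160:295,::-1]
cv2.imwrite("pics/c5.png",cv2.resize(a,(675,450),interpolation=cv2.INTER_CUBIC))
E
```

```text
10.0 [ 0.5709 -0.1515  0.0958] [179.92 -22.14  16.58] F [ 0.4 -0.8  0.1] q [ -0.7  11.6 -30.1 -13.8 -27.8 118.3] open 0.08754374643943547 0.0
L,-.0173,-.0015,.0347,0 [-0.0016, 0.0019, 0.0023, -0.0004, -0.0024, 0.0043]
```

View pics/c5.png

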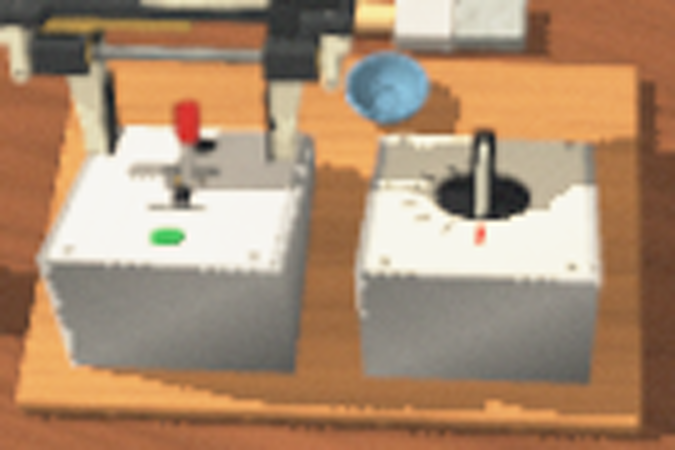

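The open fingers, at x≈(95,285), straddle the red tip at (186,120), and the knob points at its red mark. Closing.

Emit:
carry_out(
  rows=[
    [-0.0015, 0.002, 0.002, 0, 0, 0],
    [-0.0015, 0.002, 0.002, 0, 0, 0],
    [-0.0015, 0.002, 0.002, 0, 0, 0],
    [-0.0015, 0.002, 0.002, 0, 0, 0],
    [-0.0015, 0.002, 0.002, 0, 0, 0],
    [-0.0015, 0.002, 0.002, 0, 0, 0],
    [-0.0015, 0.002, 0.002, 0, 0, 0],
  ],
  grip=-1,
)

```text
clock: 10.92
tool_pos: [0.5705, -0.1537, 0.0919]
orientation: [180.0, -22.0, 16.5]
force: [0.0, 0.9, 0.1]
opening: 0.0234
gripper_force: 0.0
```

```bash
for a in x; do python3 st.py L,-.0173,-.0015,.0347,0; done; python3 - <<'E'
from h import *
d=np.radians(8)
# (u,n) displacements -> tool x,z ; tool x = cos d u - sin d n? from rotated basis
for nm,a,r in(("pull",-15,.078),("pull11",-15,.080),("m7",-7,.080),("mid",0,.080),("p7",7,.080),("p15",15,.080),("p18",18,.079),("home",17,.067)):
    u=r*np.sin(np.radians(a))-.067*np.sin(np.radians(-15)); n=(r*np.cos(np.radians(a))-.067*np.cos(np.radians(-15)))
    B=R.from_euler('y',8,degrees=True).as_matrix(); ux,nx=B[:,0],B[:,2]; w=np.array([u,0,n]); print(nm,round(w@ux,4),0,round(-(w@nx),4))
E
```

```text
10.925 [ 0.5705 -0.1537  0.0919] [179.97 -22.05  16.53] F [0.  0.9 0.1] q [ -1.   12.  -30.1 -14.1 -27.6 118.9] open 0.023398799038609634 0.0
L,-.0173,-.0015,.0347,0 [0.0007, -0.0, -0.001, -0.0009, -0.0008, 0.0036]
pull -0.0043 0 -0.0101
pull11 -0.0051 0 -0.012
m7 0.0055 0 -0.0156
mid 0.015 0 -0.0175
p7 0.0248 0 -0.0183
p15 0.0359 0 -0.0177
p18 0.0399 0 -0.0161
home 0.0367 0 -0.0045
```

Still closing.

Emit:
carry_out(
  rows=[
    [0, 0, 0, 0, 0, 0],
    [0, 0, 0, 0, 0, 0],
    [0, 0, 0, 0, 0, 0],
    [0, 0, 0, 0, 0, 0],
  ],
)

```text
clock: 11.42
tool_pos: [0.5707, -0.1539, 0.092]
orientation: [179.9, -22.1, 16.5]
force: [0.9, -3.6, -0.7]
opening: 0.0136
gripper_force: 30.0
```

Emit:
carry_out(
  rows=[
    [-0.0015, 0, -0.003, 0, 0, 0],
    [-0.003, 0, -0.007, 0, 0, 0],
    [-0.004, 0, -0.01, 0, 0, 0],
    [-0.005, 0, -0.012, 0, 0, 0],
    [-0.005, 0, -0.012, 0, 0, 0],
  ],
)

```text
clock: 12.05
tool_pos: [0.5648, -0.1554, 0.1009]
orientation: [179.9, -22.3, 16.5]
force: [22.3, 0.8, -22.5]
opening: 0.0138
gripper_force: 30.0
```

```bash
cat > tf.py <<'E'
from mv import *
o=telemetry.get_obs();T=R.from_euler('xyz',o['orientation'],degrees=True)
p0=np.array([.5707,-.1539,.0920]); print('toolF',T.inv().apply(o['force']).round(1),'moved in tool',T.inv().apply(o['tool_pos']-p0).round(4),o['opening'])
E
python3 tf.py
```

```text
toolF [11.5  5.5 29. ] moved in tool [-0.0023 -0.0002 -0.0106] 0.013796264041941963
```

At the stop. Now the arc.

Emit:
carry_out(
  rows=[
    [0.005, 0, -0.001, 0, 0, 0],
    [0.0105, 0, -0.003, 0, 0, 0],
    [0.015, 0, -0.004, 0, 0, 0],
    [0.02, 0, -0.005, 0, 0, 0],
    [0.025, 0, -0.0055, 0, 0, 0],
    [0.03, 0, -0.0055, 0, 0, 0],
    [0.0355, 0, -0.0055, 0, 0, 0],
    [0.041, 0, -0.005, 0, 0, 0],
  ],
)

```text
clock: 13.05
tool_pos: [0.5943, -0.1464, 0.1192]
orientation: [-179.9, -21.8, 16.5]
force: [1.6, -6.2, -9.4]
opening: 0.0137
gripper_force: 30.0
```

```bash
python3 tf.py
```

```text
toolF [-3.7  6.4  8.6] moved in tool [ 0.0331 -0.0006 -0.0161] 0.013655342636305584
```

Emit:
carry_out(
  rows=[
    [0.002, 0, 0.0005, 0, 0, 0],
    [0.004, 0, 0.001, 0, 0, 0],
    [0.004, 0, 0.001, 0, 0, 0],
  ],
)

```text
clock: 13.42
tool_pos: [0.5978, -0.1453, 0.1195]
orientation: [-179.9, -21.7, 16.5]
force: [0.2, -7.2, -7.5]
opening: 0.0137
gripper_force: 30.0
```

```bash
python3 tf.py
```

```text
toolF [-4.5  7.   6.3] moved in tool [ 0.0366 -0.0006 -0.015 ] 0.013651182848886936
```

Emit:
carry_out(
  rows=[
    [0.002, 0, 0.0005, 0, 0, 0],
    [0.004, 0, 0.001, 0, 0, 0],
    [0.004, 0, 0.001, 0, 0, 0],
  ],
)

```text
clock: 13.8
tool_pos: [0.599, -0.1446, 0.1184]
orientation: [-179.8, -21.5, 16.4]
force: [-4.6, -11.0, -8.9]
opening: 0.0138
gripper_force: 30.0
```

```bash
python3 tf.py
```

```text
toolF [-10.2   9.3   5.5] moved in tool [ 0.0374 -0.0009 -0.0137] 0.013780605407865128
```

At the on stop. Easing it home.

Emit:
carry_out(
  rows=[
    [0, 0, 0.004, 0, 0, 0],
    [-0.0005, 0, 0.008, 0, 0, 0],
    [-0.001, 0, 0.0105, 0, 0, 0],
    [-0.001, 0, 0.0105, 0, 0, 0],
  ],
)

```text
clock: 14.3
tool_pos: [0.6026, -0.1443, 0.1113]
orientation: [-179.9, -21.7, 16.5]
force: [-17.0, -10.1, 12.7]
opening: 0.0135
gripper_force: 30.0
```

```bash
python3 tf.py
```

```text
toolF [-13.1   4.8 -18.8] moved in tool [ 0.0381 -0.0002 -0.0057] 0.013491738076088727
```

Emit:
carry_out(
  rows=[
    [0, 0, -0.002, 0, 0, 0],
    [0, 0, -0.002, 0, 0, 0],
    [0, 0, -0.002, 0, 0, 0],
    [0, 0, -0.002, 0, 0, 0],
    [0, 0, -0.002, 0, 0, 0],
    [0, 0, -0.03, 0, 0, 0],
    [0, 0, -0.08, 0, 0, 0],
    [0, 0, -0.13, 0, 0, 0],
  ],
  grip=1,
)

```text
clock: 15.3
tool_pos: [0.5596, -0.1567, 0.2336]
orientation: [180.0, -22.0, 16.5]
force: [1.1, 0.7, 0.9]
opening: 0.0858
gripper_force: 0.0
```

```bash
python3 chk.py; python3 - <<'E'
from h import *
a=viewer.snapshot("scene")[155:245,160:295,::-1]; b=viewer.snapshot("top")[145:245,215:340,::-1]
cv2.imwrite("pics/c6.png",np.hstack([cv2.resize(i,(400,300),interpolation=cv2.INTER_CUBIC) for i in(a,b)]))
L=np.load("poses.npy")[0]
for n in("scene","top"):
    im=viewer.snapshot(n).astype(float); 
    for nm,ang,r in(("on home",15,.067),("on out",15,.077),("hang",8,.076)):
        print(n,nm,proj(n,modpts(L,pan(np.array([r*np.sin(np.radians(ang))]),np.zeros(1),np.array([-.03+r*np.cos(np.radians(ang))])))).round(1))
    p=proj(n,modpts(L,pan(np.array([.0]),np.zeros(1),np.array([.035]))))[0].astype(int)
    y0,x0=p[1]-13,p[0]-13; w=im[y0:y0+26,x0:x0+26]; m=(w[...,0]>120)&(w[...,1]<90)&(w[...,2]<90); ys,xs=np.nonzero(m); print(n,'red tip',xs.mean()+x0,ys.mean()+y0,len(xs))
E
```

```text
scene mark [255.58 201.43] pred [256.12 202.1 ] line minus zero-prediction px [(194, np.float64(-0.26)), (195, np.float64(-0.17))]
top mark [248.51 180.89] pred [248.62 180.69] line minus zero-prediction px [(190, np.float64(0.13)), (191, np.float64(-0.0)), (192, np.float64(0.2)), (193, np.float64(-0.03)), (194, np.float64(0.09)), (195, np.float64(0.04)), (196, np.float64(-0.86))]
scene on home [[195.9 184.3]]
scene on out [[195.6 181.5]]
scene hang [[196.1 179.9]]
scene red tip 195.3846153846154 184.26923076923077 26
top on home [[297.2 176.7]]
top on out [[297.7 177.1]]
top hang [[298.3 179.5]]
top red tip nan nan 0<stdin>:10: RuntimeWarning: Mean of empty slice.
  ret = ret.dtype.type(ret / rcount)
```

View pics/c6.png

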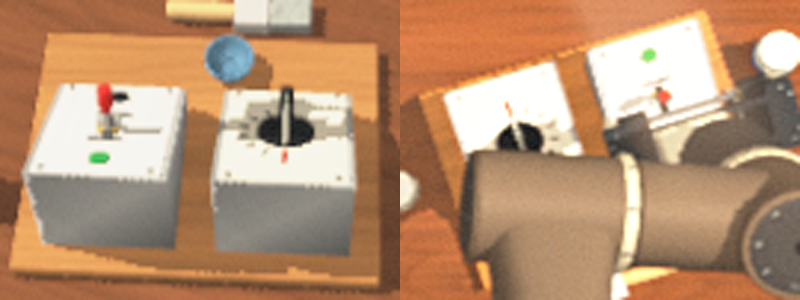

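The red tip sits at (195.4,184.3) in the scene view, against a predicted (195.9,184.3) for on and home. The knob line still reads zero, and the gripper is clear. Handing in.

```bash
python3 -c "
from plant import workorder
print(workorder.close_job())"
```

```text
the job is handed in; nothing more can be done
None
```

I turned the heat knob to zero (within about 1° of the red mark in the camera images), then flipped the toggle to on, where it sprang home; the job was handed in after about 16 s, with the gripper clear and none of the bench items touched.

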